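Sweep the offcuts into the catcher

ROBOT

A 6-joint arm with a two-finger parallel gripper is mounted at the origin on the work surface. World frame = base frame: x ahead of the robot, y to its left, z up, the work surface at z = 0. Lengths are in m, angles in rad, forces in N, time in s.
With the tool pointing down it reaches from about 0.25 to 0.725 m from the base axis. Payload 4 kg.
Tool frame: the origin (TCP) lies at the very end of the fingers, on their centre line; the grasp point (between the pads) lies 19 mm behind it; x points along the fingers, y is the direction in which the jaws open and shut, and the axes are right-handed (so a half turn about x gives the same grasp; the last joint's range is limited). The gripper opens to 85 mm and grips with 20 to 120 N. Pads are 22 mm wide; open, the fingers measure 114 mm over their backs; the gripper's body (76 mm by 85 mm) begins 54 mm behind the grasp point. The pads swing forward as they close: fully open they stand 13 mm farther back than shut.
Start: joints at [-1.122, 0.241, 0.005, 1.335, 0, 1.571], TCP at [0.217, -0.45, 0.231] pointing down, gripper open.
Joint ranges: [-2.72, 2.72], [-1.05, 1.87], [-1.09, 1.28], [-1.99, 2.15], [-1.42, 1.44], [-3.14, 3.14]. Speed limits (rad/s): [2.79, 2.79, 3.14, 3.14, 3.14, 3.14].

INTERFACE

Orientations are given as a 3x3 rotation matrix whose columns are the frame's x, y, z axes.
In Python, from bench import * gives the robot as it stands. Calls block until the motion is done:
- move_ptp(position, orientation): joint-space move of the TCP to a pose.
- line_to(position, rot=None, velocity=0.15, f_stop=None): straight line of the TCP; rot=None keeps the orientation; velocity is the mean speed in m/s. With f_stop (N) it stops when the force on the tool has changed by that much, and returns True; else False.
- move_joints(angles): joint-space move.
- move_gripper(opening, grip_force=None): finger opening in m; grip_force is the grip in N (None keeps the last); returns when the fingers have stopped.
- dwell(seconds).
- inverse_kinematics(position, orientation): joint angles nearest the present ones, or None.
- sense(): the state.
- get_image(name): name is "scene" or "top" or "wrist"; returns a dict with "color" (384x512x3 uint8, red, green, blue), "fx", "fy", "cx", "cy" (pixels), "D" ([k1, k2, p1, p2, k3] as OpenCV has them; the pictures are not rectified), "R" (3x3) and "t" (3): a world point X has camera coordinates R X + t; the wrist camera has in their place "tool_from_camera" (4x4, takes a point from camera to tool coordinates, whose origin is the TCP and whose axes are the tool frame's). Camera axes: x right, y down, z forward; pixel columns grow to the right and rows downward; lengths in m; the calibration is good to about 2 mm. A picture is of the moment at which its call begins: read the wrist's pose just before it. There is no depth.
A pose or a line that the arm cannot do raises PlanningError and nothing moves.
- job_done(): hands the job in, once; it reports no verdict.
Trained networks look in the newest picture that a camera, given by its name, has taken for a name from the list of things; names that differ only in an ending like _2 or _b are one class to them, and where a whole thing is asked for, a point or a joint stands for the part that bears it (a point fixed in the world has none). Each returns a list of dicts, best first, with "p" (0 to 1); they miss things now and then, are a little off and sometimes report something else, mostly with a low value. They report only what shows in the picture. A call takes as long as a camera call.
- find_in(camera, label): "location" ([column, row] in pixels, amid what is visible of it).
The state is a dict: "clock": time; "joint_positions": joint angles; "qvel": joint speeds; "joint_torque": joint torques, N m; "position": TCP position; "tcp_rot": TCP orientation; "wrist_force": force on the tool from outside, world axes, zero at the start; "moment": the same for the moment, N m; "width": finger opening in m.
Only numpy, scipy, OpenCV 4.12 (cv2) and the standard library are available. Lean on these libraries where they do the work, as an engineer would, in place of code of your own. Each camera call takes 0.05 s, during which the arm holds its last target. There are 200 camera calls.

TASK

Clear the saw bench: use the fingers to sweep the three small wooden offcuts (dark brown, reddish and white) along the bench top through the open side of the three-sided wooden catcher, so that all three come to rest inside it on its green floor. Only push them, never lift or carry them, and leave the jar, tape measure and everything else standing where it is.

Things in the scene. Friction and masses are not known exactly. Their poses are not given: they have to be found in the camera images.
- catcher: Offcut catcher fixed to the bench: three upright wooden fences, 50 mm high and 15 mm thick, round a green painted floor that is flush with the bench top (no sill). Inside it is 240 mm (its x) by 160 mm (its y). Origin: the middle of the inside floor, on the bench. The side towards its -y is open along the full 240 mm: that mouth lies at y = -80 mm in its frame; the back fence's inner face is at y = +80 mm, the side fences' inner faces at x = -120 and +120 mm.
- walnut: Dark brown wooden offcut, a loose block 44 x 36 mm and 20 mm high (its x, y, z), about 30 g. It slides on the bench. Origin: centre of its underside.
- padauk: Reddish wooden offcut, a loose block 40 x 40 mm and 18 mm high (its x, y, z), about 30 g. It slides on the bench. Origin: centre of its underside.
- white: White painted wooden offcut, a loose block 48 x 34 mm and 22 mm high (its x, y, z), about 30 g. It slides on the bench. Origin: centre of its underside.
- jar: Small jar of screws with a blue cap, 44 mm in diameter, 46 mm high, loose, standing among the offcuts. Origin: centre of its underside. A bystander: leave it where it is.
- tape: Yellow tape measure lying flat, 70 x 65 mm (plus a 12 mm steel hook at its +x end), 34 mm high, loose. Origin: centre of its underside. A bystander: leave it where it is.
- glue: White glue bottle with an orange cap, 52 mm in diameter, 130 mm high, loose. Origin: centre of its underside. A bystander: leave it where it is.
- screwdriver: Screwdriver lying on the bench along its x axis, 200 mm long (handle to its -x) and 26 mm thick, loose. Origin: on the bench, under the middle of its length. A bystander: leave it where it is.
- jigsaw: Blue jigsaw standing on its sole, about 180 mm long (its x), 75 mm wide and 160 mm high, 1.9 kg. Origin: centre of its sole's underside. A bystander: leave it where it is.
- cup: Steel cup with pencils in it, 70 mm in diameter, 130 mm high over the pencils, loose. Origin: centre of its underside. A bystander: leave it where it is.

How it is judged:
By the outcome, as a careful person would: the job done as asked, in the order asked, and still so for the second after the job is handed in, with the robot touching nothing.
It also fails if it takes over 72 s, if anything falls off the work surface, if the arm or the gripper's body presses on something with over 40 N, if the wrist force passes 120 N, or if a joint passes its speed limit or range.

## Working session

There is one attempt and no reset: what is moved stays moved. The work goes in short steps, each a Python script; the robot and the scene stay as the last script left them, time stands still between calls to the robot, and variables do not carry over. Pictures are saved under pics/ and viewed, about 8 in all and at most 12, crops included, and the job is handed in when it is done.

```bash
mkdir -p pics; ls; cat > h.py <<'E'
from bench import *
import numpy as np, cv2
def save(name,img): cv2.imwrite('pics/'+name,img[:,:,::-1])
def ray(im,px):
    K=np.array([[im['fx'],0,im['cx']],[0,im['fy'],im['cy']],[0,0,1.]])
    u=cv2.undistortPoints(np.array([[px]],float),K,np.array(im['D'],float)).ravel()
    R=np.array(im['R']);t=np.array(im['t'])
    return -R.T@t, R.T@np.array([u[0],u[1],1])
def toz(im,px,z=0.):
    c,d=ray(im,px); return c+d*(z-c[2])/d[2]
E
python3 - <<'E'
from h import *
ims={}
for n in ('top','scene'):
    ims[n]=im=get_image(n); save(n+'0.png',cv2.resize(im['color'],(768,576)))
    C=-np.array(im['R']).T@np.array(im['t']); print(n,C.round(3))
    for l,z in dict(catcher=0,walnut=.02,padauk=.018,white=.022,jar=.046,tape=.034,glue=.13,screwdriver=.02,jigsaw=.1,cup=.1).items():
        print(l,[(np.round(d['location']).tolist(),round(d['p'],2),toz(im,d['location'],z)[:2].round(3).tolist()) for d in find_in(n,l)[:2]])
print(sense()['clock'])
E
```

```text
pics
top [0.499 0.028 1.079]
catcher [([180.0, 199.0], 0.64, [0.586, 0.273]), ([339.0, 264.0], 0.6, [0.387, -0.201])]
walnut [([272.0, 191.0], 0.61, [0.603, -0.007])]
padauk [([325.0, 161.0], 0.58, [0.692, -0.167])]
white [([267.0, 249.0], 0.6, [0.435, 0.012]), ([178.0, 200.0], 0.44, [0.582, 0.272])]
jar [([325.0, 218.0], 0.51, [0.519, -0.155])]
tape [([398.0, 235.0], 0.84, [0.467, -0.366])]
glue [([266.0, 132.0], 0.83, [0.751, 0.01]), ([338.0, 265.0], 0.65, [0.396, -0.17])]
screwdriver [([338.0, 266.0], 0.95, [0.383, -0.194])]
jigsaw [([417.0, 169.0], 0.91, [0.651, -0.404])]
cup [([95.0, 205.0], 0.95, [0.564, 0.487])]
scene [ 1.389 -0.365  1.016]
catcher [([331.0, 165.0], 0.62, [0.574, 0.28])]
walnut [([246.0, 200.0], 0.73, [0.61, -0.012])]
padauk [([204.0, 247.0], 0.52, [0.703, -0.172])]
white [([228.0, 158.0], 0.67, [0.442, 0.007])]
jar [([183.0, 196.0], 0.5, [0.543, -0.166])]
tape [([101.0, 207.0], 0.56, [0.479, -0.374])]
glue [([282.0, 236.0], 0.9, [0.828, -0.023]), ([230.0, 159.0], 0.64, [0.548, -0.029])]
screwdriver [([157.0, 169.0], 0.73, [0.394, -0.195])]
jigsaw [([183.0, 195.0], 0.67, [0.589, -0.176])]
cup [([396.0, 130.0], 0.68, [0.615, 0.464])]
1.1
```

View pics/top0.png

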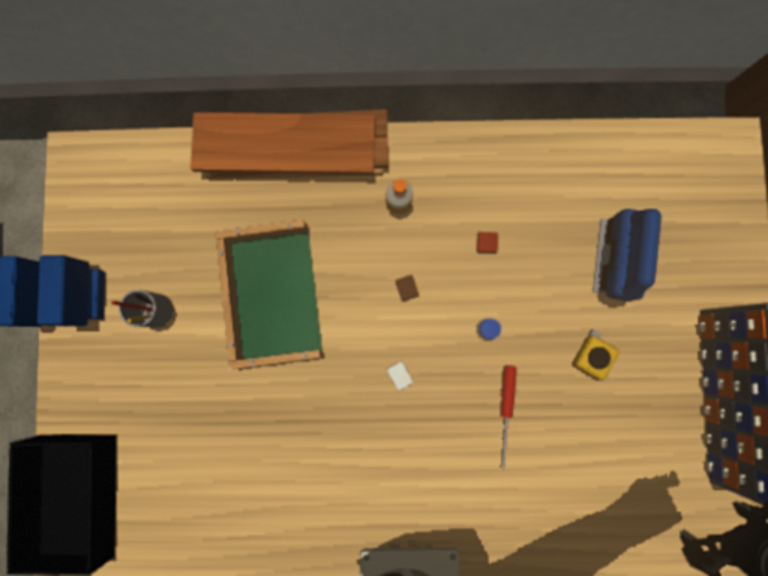

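View pics/scene0.png

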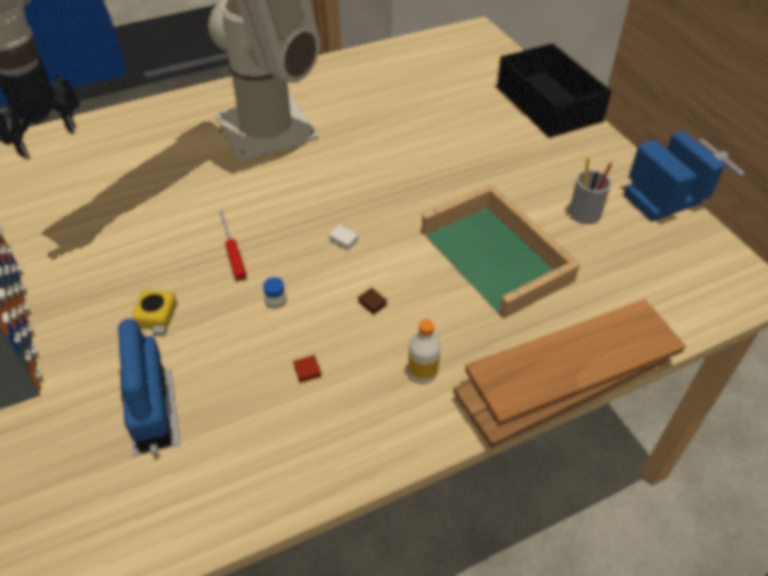

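```bash
python3 - <<'E'
from h import *
im=get_image('top'); c=im['color']; s=4
for n,px in dict(mouth_hi=(307,232),mouth_lo=(322,352),hi_end_out=(305,222),back_hi=(230,240),back_lo=(243,358)).items():
    print(n,toz(im,np.array(px)/1.5,0)[:2].round(3))
hsv=cv2.cvtColor(c,cv2.COLOR_RGB2HSV)
m=cv2.inRange(hsv,(50,60,20),(95,255,255)); m=cv2.morphologyEx(m,cv2.MORPH_OPEN,np.ones((3,3)))
n,l,st,_=cv2.connectedComponentsWithStats(m); i=1+st[1:,4].argmax()
ct=cv2.findContours((l==i).astype('uint8'),0,1)[0][0].reshape(-1,2)
W=np.array([toz(im,p,0)[:2] for p in ct],np.float32); r=cv2.minAreaRect(W); print('green',r,cv2.boxPoints(r).round(3).tolist())
x,y=1.5,1.5
def seg(name,px,z):
    u,v=map(int,px); p=c[v-14:v+15,u-14:u+15].astype(np.float32); bg=np.median(p.reshape(-1,3),0)
    P=cv2.resize(p,None,fx=s,fy=s,interpolation=cv2.INTER_CUBIC); d=np.linalg.norm(P-bg,axis=2)
    m=(d>.5*np.percentile(d,97)).astype('uint8'); n,l,st,_=cv2.connectedComponentsWithStats(m); i=1+st[1:,4].argmax()
    ct=cv2.findContours((l==i).astype('uint8'),0,1)[0][0].reshape(-1,2)
    W=np.array([toz(im,(u-14+(a+.5)/s-.5,v-14+(b+.5)/s-.5),z)[:2] for a,b in ct],np.float32)
    r=cv2.minAreaRect(W); print(name,np.round(r[0],3),np.round(r[1],3),round(r[2]))
seg('walnut',(272,191),.02);seg('padauk',(325,161),.018);seg('white',(267,249),.022);seg('jar',(325,218),.046)
print('glue cap',toz(im,(400/1.5,186/1.5),.125),'base-ish',toz(im,(399/1.5,198/1.5),.05))
def rot(h,sg=1):
    h=np.array(h,float)/np.hypot(*h); y=sg*np.array([h[1],-h[0],0]); x=np.array([0,0,-1.])
    return np.stack([x,y,np.cross(x,y)],1)
for p,h in [((.68,-.21,.006),(0,1)),((.68,-.215,.006),(-.15,1)),((.69,-.21,.006),(-.15,1)),((.69,-.21,.1),(-.15,1)),((.605,-.06,.006),(0,1)),((.41,-.04,.006),(.5,1)),((.65,.22,.006),(-.15,1)),((.62,.22,.006),(0,1)),((.55,.22,.006),(.5,1))]:
    for sg in (1,-1):
        q=inverse_kinematics(p,rot(h,sg)); print(p,h,sg,None if q is None else np.round(q,2))
E
```

```text
mouth_hi [0.72  0.196]
mouth_lo [0.477 0.167]
hi_end_out [0.741 0.201]
back_hi [0.707 0.354]
back_lo [0.467 0.326]
green ((0.5933480262756348, 0.2614727318286896), (0.23454008996486664, 0.15581047534942627), 6.547084808349609) [[0.46799999475479126, 0.32499998807907104], [0.4860000014305115, 0.17100000381469727], [0.718999981880188, 0.19699999690055847], [0.7009999752044678, 0.35199999809265137]]
walnut [ 0.601 -0.003] [0.047 0.037] 19
padauk [ 0.689 -0.164] [0.043 0.044] 86
white [0.43  0.014] [0.047 0.034] 29
jar [ 0.517 -0.157] [0.045 0.041] 89
glue cap [0.77577898 0.00828645 0.125     ] base-ish [0.77365823 0.00912769 0.05      ]
(0.68, -0.21, 0.006) (0, 1) 1 [-0.3   0.81  0.35  1.1   0.    1.27]
(0.68, -0.21, 0.006) (0, 1) -1 [-0.3   0.81  0.35  1.1   0.   -1.87]
(0.68, -0.215, 0.006) (-0.15, 1) 1 [-0.31  0.82  0.35  1.11  0.    1.12]
(0.68, -0.215, 0.006) (-0.15, 1) -1 [-0.31  0.82  0.35  1.11  0.   -2.03]
(0.69, -0.21, 0.006) (-0.15, 1) 1 [-0.3   0.83  0.39  1.12  0.    1.13]
(0.69, -0.21, 0.006) (-0.15, 1) -1 [-0.3   0.83  0.39  1.12  0.   -2.02]
(0.69, -0.21, 0.1) (-0.15, 1) 1 [-0.3   0.76  0.5   1.31  0.    1.13]
(0.69, -0.21, 0.1) (-0.15, 1) -1 [-0.3   0.76  0.5   1.31  0.   -2.02]
(0.605, -0.06, 0.006) (0, 1) 1 [-0.1   0.63 -0.02  0.93  0.    1.47]
(0.605, -0.06, 0.006) (0, 1) -1 [-0.1   0.63 -0.02  0.93  0.   -1.67]
(0.41, -0.04, 0.006) (0.5, 1) 1 [-0.1   0.32 -0.56  0.69  0.    1.94]
(0.41, -0.04, 0.006) (0.5, 1) -1 [-0.1   0.32 -0.56  0.69  0.   -1.2 ]
(0.65, 0.22, 0.006) (-0.15, 1) 1 [0.33 0.76 0.25 1.06 0.   1.75]
(0.65, 0.22, 0.006) (-0.15, 1) -1 [ 0.33  0.76  0.25  1.06  0.   -1.39]
(0.62, 0.22, 0.006) (0, 1) 1 [0.34 0.71 0.15 1.01 0.   1.91]
(0.62, 0.22, 0.006) (0, 1) -1 [ 0.34  0.71  0.15  1.01  0.   -1.23]
(0.55, 0.22, 0.006) (0.5, 1) 1 [ 0.38  0.6  -0.06  0.9   0.    2.41]
(0.55, 0.22, 0.006) (0.5, 1) -1 [ 0.38  0.6  -0.06  0.9   0.   -0.73]
```

```bash
cat >> h.py <<'E'
Z=.004
def rot(a):
    y=np.array([np.sin(a),-np.cos(a),0]); x=np.array([0,0,-1.])
    return np.stack([x,y,np.cross(x,y)],1)
def push(c0,c1,a0,half,n=6,v=.09,stand=.02,lat=0.,width=.02):
    """circular arc of the block centre c0->c1, starting with heading a0 (deg); lat shifts the pusher left of the heading"""
    c0,c1=np.array(c0,float),np.array(c1,float); d=c1-c0; ch=np.arctan2(d[1],d[0]); a0=np.radians(a0); da=2*(ch-a0)
    def pose(s):
        a=a0+da*s
        L=np.hypot(*d); k=L if abs(da)<1e-6 else L*np.sin(da*s/2)/np.sin(da/2)
        if abs(da)<1e-6: k=L*s
        p=c0+k*np.array([np.cos(a0+da*s/2),np.sin(a0+da*s/2)])
        h=np.array([np.cos(a),np.sin(a)]); return p-(half+.011)*h+lat*np.array([-h[1],h[0]]),h,rot(a)
    p,h,R=pose(0); s=p-stand*h
    P=[pose(i/n) for i in range(n+1)]
    for q,_,r in [(s,h,R)]+P: assert inverse_kinematics([*q,Z],r) is not None,(q,np.hypot(*q))
    move_ptp([*s,.16],R); move_gripper(width)
    line_to([*s,.05],velocity=.25); line_to([*s,Z],velocity=.06,f_stop=8)
    for q,_,r in P: line_to([*q,Z],r,velocity=v)
    st=sense(); print('end',np.round(st['position'],3),'F',np.round(st['wrist_force'],1),'t',st['clock'],'w',st['width'])
    q,h,r=P[-1]; q=q-.02*h; line_to([*q,Z],velocity=.1); line_to([*q,.16],velocity=.25)
E
python3 - <<'E'
from h import *
push((.43,.014),(.55,.218),29,.024)
im=get_image('top'); save('top1.png',cv2.resize(im['color'][100:300,100:400],(750,500))); 
for l,z in dict(white=.022,walnut=.02,padauk=.018).items(): print(l,[(toz(im,d['location'],z)[:2].round(3).tolist(),round(d['p'],2)) for d in find_in('top',l)[:2]])
print(sense()['clock'])
E
```

```text
end [0.55  0.183 0.004] F [ 0.1 -0.5  0.5] t 9.0917 w 0.019926992543083877
white [([0.508, -0.163], 0.68)]
walnut [([0.609, -0.0], 0.66)]
padauk [([0.7, -0.165], 0.64)]
10.4167
```

View pics/top1.png

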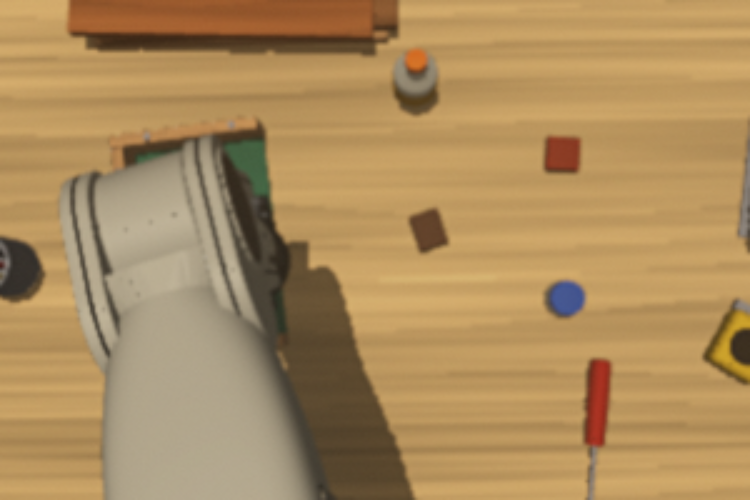

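```bash
python3 - <<'E'
from h import *
R=rot(np.radians(107)); move_ptp([.615,-.06,.16],R)
im=get_image('top'); save('top2.png',cv2.resize(im['color'][110:290,110:350],(800,600))); 
print([(toz(im,d['location'],.022)[:2].round(3).tolist(),round(d['p'],2)) for d in find_in('top','white')[:2]])
im=get_image('scene'); 
print([(toz(im,d['location'],.011)[:2].round(3).tolist(),round(d['p'],2)) for d in find_in('scene','white')[:2]])
print(sense()['clock'])
E
```

```text
[([0.549, 0.218], 0.77)]
[([0.553, 0.219], 0.75)]
11.5417
```

View pics/top2.png

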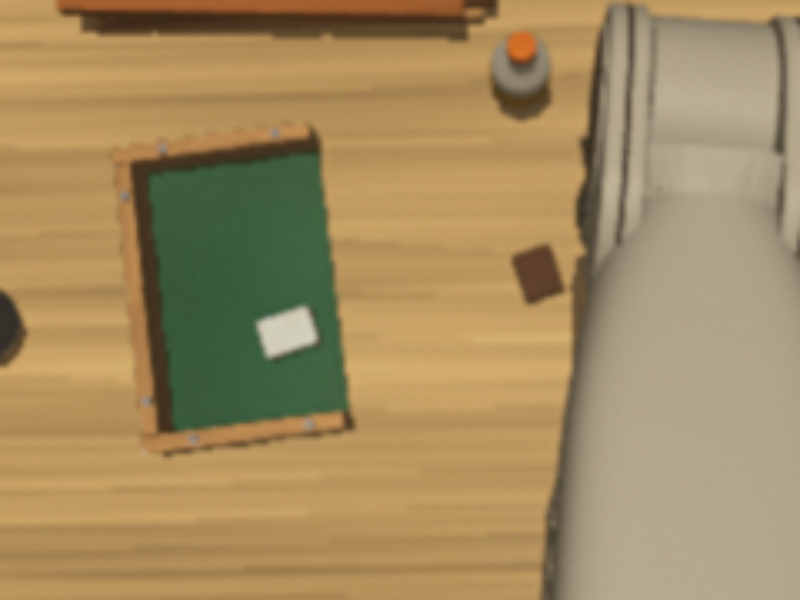

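The picture shows white at about pixel (288,332), flat on the green inside the mouth at (0.55, 0.218), as planned. Next I'll push the walnut, then move white a bit deeper.

```bash
python3 - <<'E'
from h import *
push((.603,-.002),(.613,.29),107,.018)
push((.55,.218),(.541,.265),101,.024,n=2)
# go near padauk start to look
move_ptp([.60,-.12,.16],rot(np.radians(95)))
im=get_image('top'); save('top3.png',cv2.resize(im['color'][110:290,110:350],(800,600))); 
for l,z in dict(white=.022,walnut=.02).items(): print(l,[(toz(im,d['location'],z)[:2].round(3).tolist(),round(d['p'],2)) for d in find_in('top',l)[:2]])
for lat in (0,.006,.01):
  for a in (92.8,96):
    h=np.array([np.cos(np.radians(a)),np.sin(np.radians(a))]); p=np.array([.689,-.164])-.043*h+lat*np.array([-h[1],h[0]])
    print(lat,a,p,[inverse_kinematics([*p,z],rot(np.radians(a))) is not None for z in (.004,.05,.16)])
print(sense()['clock'])
E
```

```text
end [0.602 0.262 0.004] F [-0.4 -0.2 -1. ] t 18.0917 w 0.020487242595404086
end [0.547 0.231 0.004] F [ 0.  -0.2  0.6] t 22.825 w 0.019808577048374663
white [([0.536, 0.26], 0.7)]
walnut [([0.609, 0.295], 0.68)]
0 92.8 [ 0.69110054 -0.20694866] [True, True, True]
0 96 [ 0.69349472 -0.20676444] [True, True, True]
0.006 92.8 [ 0.6851077  -0.20724176] [True, True, True]
0.006 96 [ 0.68752759 -0.20739161] [True, True, True]
0.01 92.8 [ 0.68111248 -0.20743716] [True, True, True]
0.01 96 [ 0.6835495  -0.20780973] [True, True, True]
25.3667
```

View pics/top3.png

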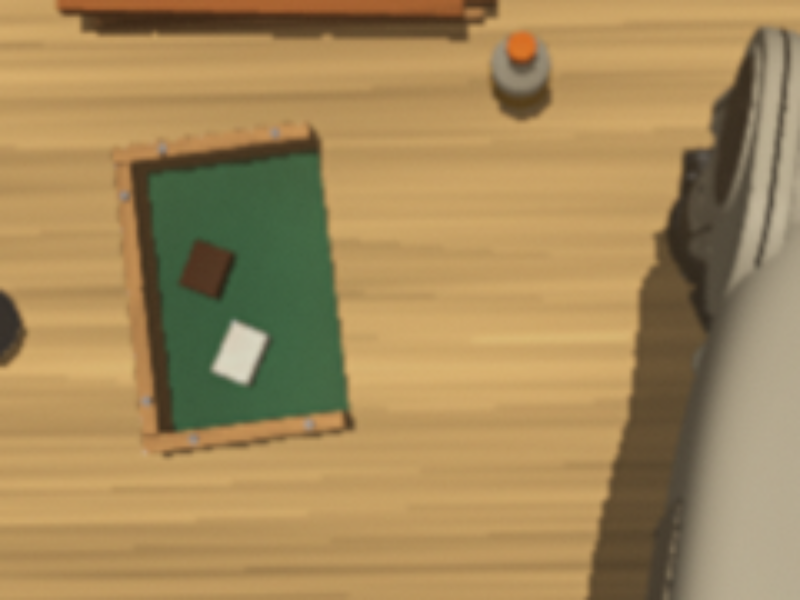

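Walnut (206,270) and white (240,352) are both inside and resting on the green. Padauk is next.

```bash
python3 - <<'E'
from h import *
push((.692,-.165),(.667,.262),96,.020,n=6,stand=.012,lat=.005)
move_ptp([.45,-.1,.25],rot(np.radians(95)))
ims={'top':get_image('top'),'scene':get_image('scene')}
save('top4.png',cv2.resize(ims['top']['color'],(768,576)))
save('scene4.png',cv2.resize(ims['scene']['color'][60:300,60:380],(800,600)))
im=ims['top']
for l,z in dict(white=.022,walnut=.02,padauk=.018,jar=.046,tape=.034,glue=.13).items(): print(l,[(toz(im,d['location'],z)[:2].round(3).tolist(),round(d['p'],2)) for d in find_in('top',l)[:2]])
print(sense()['clock'])
E
```

```text
end [0.662 0.231 0.004] F [ 0.6 -0.7 -0.2] t 33.6 w 0.020253371892260657
white [([0.533, 0.257], 0.55)]
walnut [([0.603, 0.288], 0.58)]
padauk [([0.67, 0.261], 0.58)]
jar [([0.581, 0.27], 0.26)]
tape [([0.487, -0.36], 0.6)]
glue [([0.756, 0.011], 0.53)]
36.5667
```

View pics/top4.png

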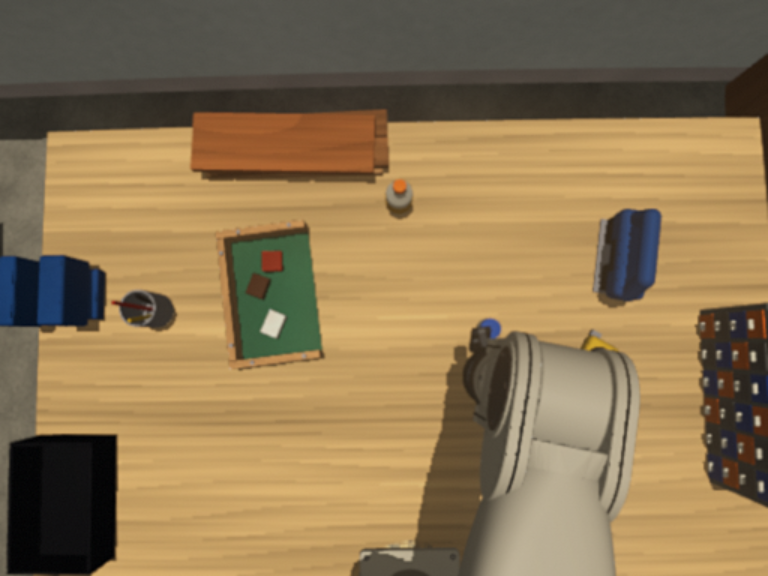

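View pics/scene4.png

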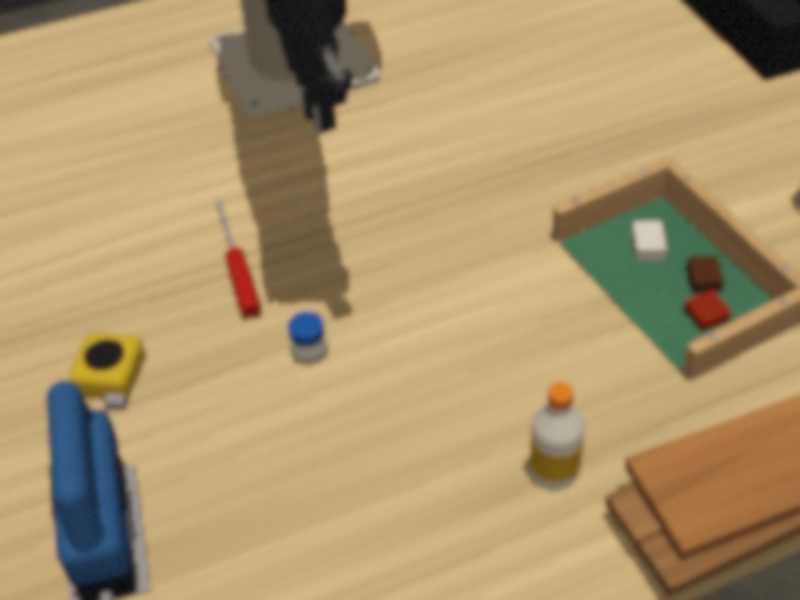

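All three blocks lie inside on the green: padauk (272,260), walnut (259,286) and white (273,324). The jar, glue, tape, jigsaw, screwdriver and cup are where they were. The arm is clear of everything, so I'm handing in.

```bash
python3 -c "
from bench import *
job_done(); print(sense()['clock'])"
```

```text
the job is handed in; nothing more can be done
the job is handed in; nothing more can be done
```

All three offcuts are resting inside the catcher on its green floor, and the job is handed in. I pushed each one along the bench with the nearly closed fingers and lifted none. White went first, then walnut, then white a little deeper, then padauk.

**Final positions:** The last pictures put white at about (0.53, 0.26), walnut at (0.60, 0.29) and padauk at (0.67, 0.26). All three are well past the mouth.

**Other objects:** In the final pictures the jar, tape measure, glue bottle, screwdriver, jigsaw and cup look unmoved. I judged this by eye rather than measuring it. In the last top view the arm partly hid the tape and hid the screwdriver, but both show clearly in the scene view.

**Limits:** The clock was at about 37 s of the 72 s allowed. The wrist force read about 1 N or less at the end of each push, the only points where I read it.

**Checks that disagreed:**
- **Jar:** the network's last answer from the top camera was a low-confidence false hit inside the catcher (p = 0.26). Both pictures show the jar standing in its place.
- **White:** after the first push the network wrongly reported it at the jar's position, because the arm was hiding it. Later views from both cameras placed it correctly.
- **Network positions:** they varied by 5–20 mm between pictures for things that had not moved.

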